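Unhook the lifting hook from its stirrup and bin the two parts

TASK

The steel double-horned hook is caught under the rails of the yellow stirrup. Raise it a touch, twist it in line with the stirrup's slot and lift it out without carrying the stirrup along; then put the hook in the blue bin and the stirrup, the way up it stands now, flat on the floor of the white bin.

Things in the scene. Friction and masses are not known exactly. Their poses are not given: they have to be found in the camera images.
- hook_center (a point): Steel double-horned hook, 108 mm tall, upright on a 26 mm round foot. Point: on its axis, 54 mm above the foot's underside; z up the stem. Horns curl out and up along its x and -x, 68 mm overall, 10 mm thick, tips 39 mm above the underside. Flat grip tab on top: 30 (x) x 12 (y) x 35 mm, its middle 37 mm above this point. Stands mid-slot, its x turned 60 to 77 degrees from the stirrup's x.
- stirrup_center (a point): Yellow stirrup, 106 (x) x 56 (y) x 58 mm, loose. Point: its centre, 29 mm up; z up. Two rails along x, 8 mm wide, form its top 12 mm, their underside 7 mm over the hook's horn tips. Slot between them 90 x 40 mm, open above and below: the hook comes out upwards with its x within about 20 degrees of this x, either way round. Once free, grasp across both rails at mid-length (56 mm in y).
- blue_bin: Blue plastic open bin, fixed, 170 x 170 mm outside, 40 mm tall, walls and floor 4 mm thick. Origin at the centre of its underside, on the worktop; x and y along its sides, z up.
- white_bin: White plastic open bin of the same size, fixed. Origin at the centre of its underside. Which bin is left and which right varies.
Mind the look-alikes: they are no part of the job. Of the things that look like the part that bears stirrup_center, the middle-sized one is meant.

How it is judged (in metres and radians):
On the way:
1. the hook is out of the stirrup (centres more than 90 mm apart) while the stirrup still stands on the worktop, moved less than 60 mm (distance between hook_center and stirrup_center above 0.09 m and distance of stirrup_center from where it was at the start of the episode below 0.06 m and angle between stirrup_center's own z axis and vertical below 0.2 rad and height (world z) of stirrup_center below 0.04 m), for 0.1 s.
At the end, for the whole second after the job is handed in: Hook at rest in the blue bin, standing or lying, centre within 70 mm of the bin's middle along each side and under 75 mm above its underside; stirrup at rest upright and flat (11 degrees) on the floor of the white bin, centre within 55 mm of the middle along each side (x of hook_center in the frame of blue_bin between -0.07 and 0.07 m and y of hook_center in the frame of blue_bin between -0.07 and 0.07 m and z of hook_center in the frame of blue_bin between 0 and 0.075 m and x of stirrup_center in the frame of white_bin between -0.055 and 0.055 m and y of stirrup_center in the frame of white_bin between -0.055 and 0.055 m and z of stirrup_center in the frame of white_bin between 0.02 and 0.045 m and angle between stirrup_center's own z axis and vertical below 0.2 rad and linear speed of each of horn_hook, stirrup below 0.03 m/s); the robot touches nothing.
It also fails if it takes over 64 s, if anything falls off the work surface, if the arm or the gripper's body presses on something with over 40 N, if the wrist force passes 120 N, or if a joint passes its speed limit or range.

ROBOT

A 7-joint arm with a two-finger parallel gripper is mounted at the origin on a cart in front of the work surface, level with it; the furniture and walls round the work are solid. World frame = base frame: x ahead of the robot, y to its left, z up, the work surface at z = 0. Lengths are in mm, angles in rad, forces in N, time in s.
With the tool pointing down it reaches from about 425 to 975 mm from the base axis. Payload 16.7 kg.
Tool frame: the origin (TCP) lies between the finger pads; the fingertips stand 14 mm ahead of it and the grasp point (between the pads) lies 5 mm behind it; z points along the fingers, x is the direction in which the jaws open and shut, and the axes are right-handed (so a half turn about z gives the same grasp; the last joint's range is limited). The gripper opens to 85 mm and grips with 20 to 120 N. Pads are 22 mm wide; open, the fingers measure 114 mm over their backs; the gripper's body (76 mm by 85 mm) begins 54 mm behind the grasp point. The pads swing forward as they close: fully open they stand 13 mm farther back than shut.
Start: joints at [-1.383, 0.426, 0.074, 1.606, -0.034, 1.111, -0.067], TCP at [223.708, 636.814, 245.302] pointing down, gripper open.
Joint ranges: [-2.85, 2.85], [-0.5, 2.14], [-1.23, 1.37], [0.21, 2.46], [-1.02, 4.16], [0.16, 2.05], [-2.73, 2.73]. Speed limits (rad/s): [1.89, 1.89, 2.39, 2.39, 3.01, 3.01, 3.01].

INTERFACE

Orientations are given as a unit quaternion [w, x, y, z].
In Python, from station import env, vision gives the robot as it stands. The module is installed in compiled form; this text tells all that it offers.
- The arm moves only by the tool drive_tool, never from a script. Its argument "series" is a list that holds one entry, the list of rows, each a list of 7 numbers: the shift along the tool's x, y, z in m, then the turn, a rotation vector about the tool's x, y, z in rad, then the closure, from -1 (fully open) to 1 (shut). A call has 1 to 12 rows; each row is the pose to reach, as a shift and turn from the pose commanded when the call began, along the tool's axes at that moment; what a row does not reach only later rows make up. A row lasts 1/12 s, in which the tool goes at most 41.7 mm and 7.16 degrees, less where a joint would pass 70% of its speed; a pose out of reach is approached as far as the arm can. A call with a gripper value outside its range is refused whole. The fingers move at their own pace and stop on an object; "newtons" is the grip in N (left out, the last holds). Time passes only in rows, so rows that repeat a pose let the fingers close. It gives the time, the measured TCP pose, the force and the opening at its end, in the units of the state.
- env.read_state(): the state, without advancing time (a new reading comes with each control period).
- vision.snapshot(name): name is "scene" or "top" or "wrist"; returns a dict with "pixels" (400x640x3 uint8, red, green, blue), "fx", "fy", "cx", "cy" (pixels), "rvec" (rotation vector, rad) and "tvec" (3), from world to camera coordinates, as OpenCV has them. Camera axes: x right, y down, z forward; pixel columns grow to the right and rows downward; lengths in mm; the calibration is good to about 2 mm. A picture is of the moment at which its call begins. There is no depth.
- env.close_job(): hands the job in, once; it reports no verdict.
Trained networks look in a picture, given as the dict that the camera call returned (one of the last four; its "shot" number tells which), for a name from the list of things; names that differ only in an ending like _2 or _b are one class to them, and where a whole thing is asked for, a point or a joint stands for the part that bears it (a point fixed in the world has none). Each returns a list of dicts, best first, with "p" (0 to 1); they miss things now and then, are a little off and sometimes report something else, mostly with a low value. They report only what shows in the picture. A call takes as long as a camera call. They do not tell look-alikes from the thing itself.
- vision.look_for(query, picture): "rect" ([left, top, right, bottom] in pixels, round what is visible of it).
- vision.trace(query, picture): "mask" (400x640 bool, what is visible of it) and "rect" ([left, top, right, bottom] in pixels, round what is visible of it).
- vision.mark_of(query, picture): "point" ([column, row] in pixels: a listed point, or the origin of a listed thing).
The state is a dict: "clock": time; "joints": joint angles; "qd": joint speeds; "joint_efforts": joint torques, N m; "eef_pos": TCP position; "tcp_rot": TCP orientation; "force": force on the tool from outside, world axes, zero at the start; "moment": the same for the moment, N m; "opening": opening from 0.0 (shut) to 1.0 (fully open).
Only numpy, scipy, OpenCV 4.12 (cv2) and the standard library are available. Lean on these libraries where they do the work, as an engineer would, in place of code of your own. Each camera call takes 0.05 s, during which the arm holds its last target.

## Working session

There is one attempt and no reset: what is moved stays moved. The work goes in short steps, Python scripts to look and compute and a tool call to move; the robot and the scene stay as the last step left them, time stands still between calls to the robot, and variables do not carry over. Pictures are saved under pics/ and viewed, and the job is handed in when it is done.

Besides the shell and the picture viewer there is one more tool, called after "Request:" as name(argument=value, ...), one argument or row to a line, values as JSON. drive_tool: Moves the arm, as the interface text tells. Its arguments: {"type":"object","properties":{"series":{"type":"array"},"newtons":{"type":"number"}},"required":["series"]}

```bash
mkdir -p pics; ls; cat > look.py <<'E'
import cv2,sys
from station import env,vision
def grab(n,tag):
    s=vision.snapshot(n); cv2.imwrite(f'pics/{tag}.png',s['pixels'][:,:,::-1]); return s
E
python3 - <<'E'
from look import *
st=env.read_state(); print(st)
for n in ['scene','top','wrist']:
    s=grab(n,n+'0'); print(n,s['fx'],s['cx'],s['rvec'],s['tvec'])
    for q in ['hook_center','stirrup_center','blue_bin','white_bin']:
        print(q,[( [round(float(v)) for v in d['point']],round(d['p'],2)) for d in vision.mark_of(q,s)],[( [round(float(v)) for v in d['rect']],round(d['p'],2)) for d in vision.look_for(q,s)])
E
```

```text
pics
{'clock': 0.0, 'joints': array([-1.382503  ,  0.42675218,  0.07383737,  1.60665543, -0.03412787,
        1.11080268, -0.06709357]), 'qd': array([-2.67546750e-03,  1.69271914e-05, -4.70504036e-04, -1.20676039e-03,
       -3.40879749e-04,  2.38092698e-04, -1.98949173e-03]), 'joint_efforts': array([ 1.16179781e-03, -9.49819779e+01,  3.76172259e+00, -4.63536072e+01,
        1.92363386e-02,  9.82984639e-03, -8.15755271e-06]), 'eef_pos': array([223.57359994, 636.45479789, 244.57535258]), 'tcp_rot': array([ 4.21575127e-04,  8.15913782e-01,  5.78173190e-01, -5.32713408e-04]), 'force': array([-0.43730969, -0.27593879, -0.20894975]), 'moment': array([0.0165411 , 0.00911918, 0.02972783]), 'opening': 1.002368964706802}
scene 499.7607744906571 314.00438308790734 [ 2.34933452 -0.74278486  0.26867874] [-415.1719586   257.65446891 1092.80931863]
hook_center [([293, 130], 0.8)] [([284, 112, 306, 146], 0.72)]
stirrup_center [([233, 171], 0.78), ([295, 137], 0.67), ([276, 109], 0.66), ([336, 241], 0.19)] [([273, 118, 316, 157], 0.88), ([264, 97, 285, 127], 0.85), ([203, 144, 265, 200], 0.56)]
blue_bin [([395, 307], 0.88)] [([341, 251, 457, 357], 0.63)]
white_bin [([330, 238], 0.57)] [([283, 190, 387, 280], 0.76)]
top 380.7818158456545 317.5159635330329 [ 2.16790695 -2.13877604  0.17322203] [ -31.45839513  477.18228998 1163.202644  ]
hook_center [([248, 163], 0.61)] []
stirrup_center [([244, 164], 0.92), ([253, 229], 0.78), ([209, 160], 0.66)] [([192, 149, 221, 176], 0.79), ([227, 208, 278, 252], 0.79), ([234, 147, 258, 189], 0.7)]
blue_bin [([414, 199], 0.88)] [([388, 164, 449, 229], 0.64)]
white_bin [([348, 202], 0.74)] [([315, 172, 382, 230], 0.72)]
wrist 360.37745967698174 321.4618434070994 [-2.33524095 -1.65432677 -0.27456948] [-675.48880221  -41.32964845  379.77911238]
hook_center [] []
stirrup_center [([12, 396], 0.63)] [([2, 329, 55, 399], 0.6)]
blue_bin [] []
white_bin [] []
```

```bash
python3 - <<'E'
import cv2
a=cv2.imread('pics/top0.png')[110:290,170:470];cv2.imwrite('pics/top0c.png',cv2.resize(a,None,fx=2.6,fy=2.6,interpolation=cv2.INTER_CUBIC))
a=cv2.imread('pics/scene0.png');cv2.imwrite('pics/s0c.png',cv2.resize(a[80:230,180:400],None,fx=3.5,fy=3.5,interpolation=cv2.INTER_CUBIC))
E
```

```text
(no output)
```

View pics/scene0.png

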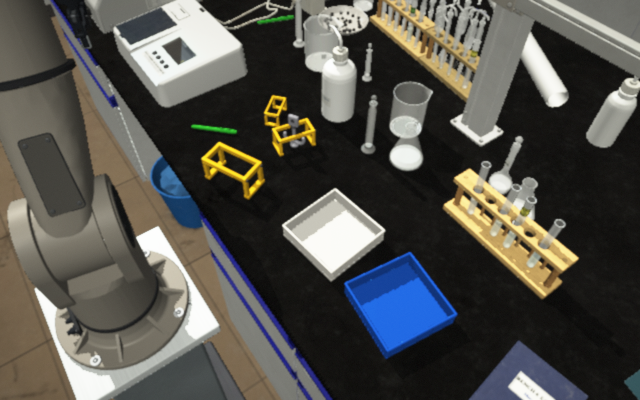

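```bash
sleep 1
```

```text
(no output)
```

View pics/top0.png

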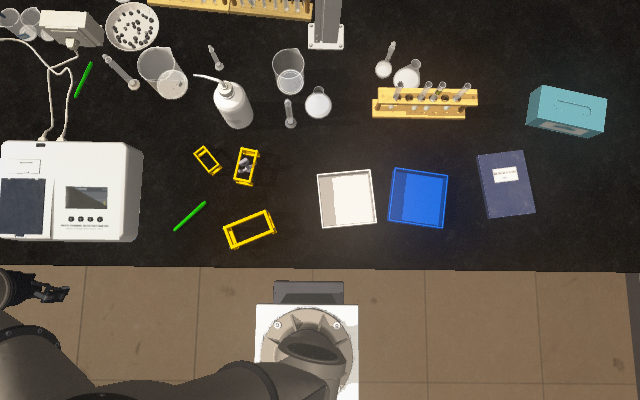

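View pics/wrist0.png

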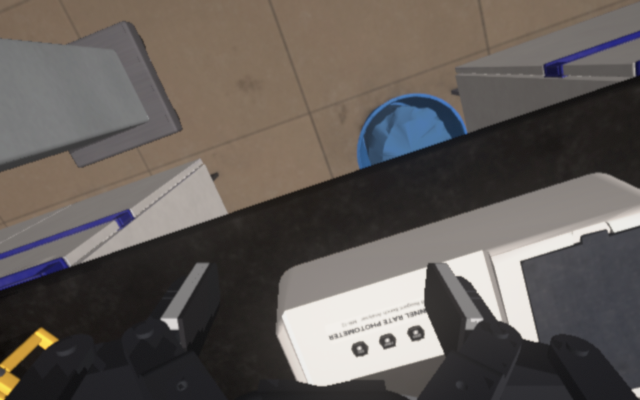

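View pics/top0c.png

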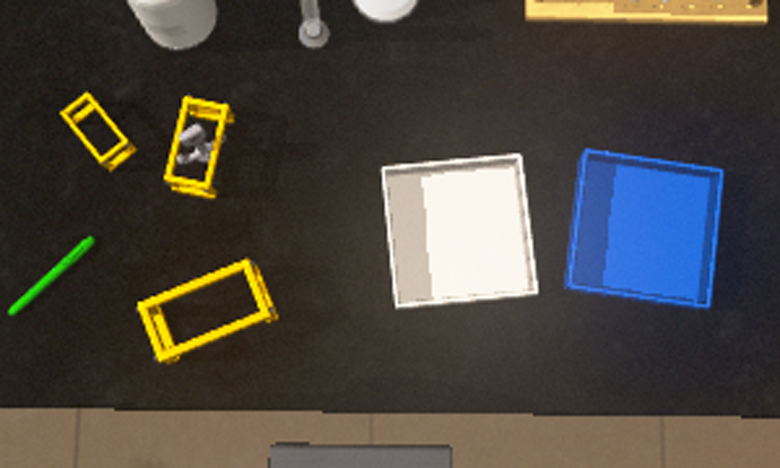

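View pics/s0c.png

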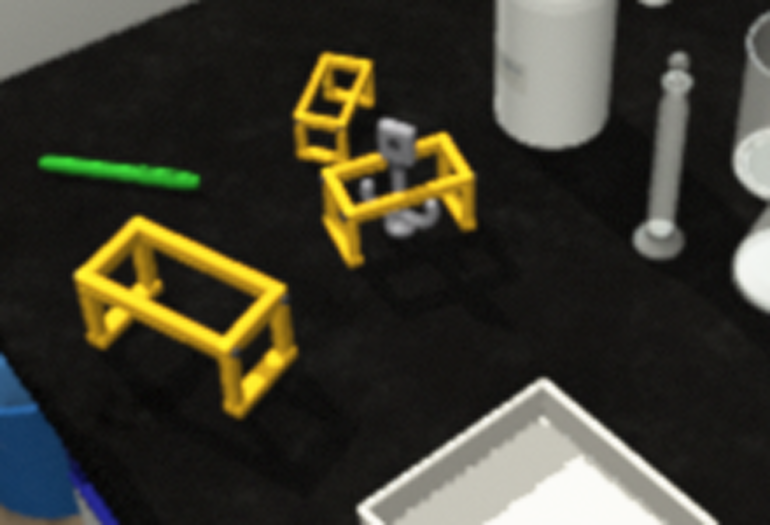

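The target stirrup with the hook is near (245,167) in the top view and (295,137) in the scene view. The small (207,160) and large (250,229) ones are decoys. The white bin is at (347,200) and the blue bin at (418,198).

```bash
cat >> look.py <<'E'
import numpy as np
from scipy.spatial.transform import Rotation as R
from scipy.optimize import least_squares
def K(s): return np.array([[s['fx'],0,s['cx']],[0,s['fy'],s['cy']],[0,0,1.]])
def RT(s): return cv2.Rodrigues(np.array(s['rvec'],float))[0],np.array(s['tvec'],float).reshape(3)
def proj(s,P):
    r,t=RT(s); c=np.atleast_2d(P)@r.T+t; return np.c_[s['fx']*c[:,0]/c[:,2]+s['cx'],s['fy']*c[:,1]/c[:,2]+s['cy']]
def onz(s,uv,z):
    r,t=RT(s); d=r.T@np.linalg.inv(K(s))@np.array([uv[0],uv[1],1.]); o=-r.T@t
    return o+d*(z-o[2])/d[2]
def tri(obs):
    f=lambda X: np.concatenate([(proj(s,X)[0]-uv) for s,uv in obs])
    x=least_squares(f,[600,200,30]);return x.x,np.abs(x.fun).max()
E
python3 - <<'E'
from look import *
S=vision.snapshot('scene');T=vision.snapshot('top');W=vision.snapshot('wrist')
np.set_printoptions(precision=1,suppress=True)
print('stir',tri([(S,[295,137]),(T,[244,164])]),'hook',tri([(S,[293,130]),(T,[248,163])]))
print(onz(T,[244,164],29),onz(S,[295,137],29))
print('blue',onz(T,[414,199],0),onz(S,[395,307],0),'white',onz(T,[348,202],0),onz(S,[330,238],0))
# rim corners white (crop/2.6 + 170,110)
for nm,c in [('white',[(382,168),(522,154),(538,294),(396,307)]),('blue',[(583,150),(722,170),(710,307),(566,289)])]:
    P=np.array([onz(T,(170+x/2.6,110+y/2.6),40)[:2] for x,y in c]); print(nm,P,P.mean(0))
for nm,c in [('white',[(283,233),(336,190),(384,233),(331,278)]),('blue',[(345,290),(409,254),(456,315),(388,354)])]:
    P=np.array([onz(S,p,40)[:2] for p in c]); print(nm,'scene',P,P.mean(0))
c=[(187,97),(232,106),(212,190),(167,185)]
P=np.array([onz(T,(170+x/2.6,110+y/2.6),58)[:2] for x,y in c]); print('stir top',P,P.mean(0))
c=[(323,172),(440,137),(476,177),(350,220)]
P=np.array([onz(S,(180+x/3.5,80+y/3.5),58)[:2] for x,y in c]); print('stir top scene',P,P.mean(0))
st=env.read_state(); r,t=RT(W); o=-r.T@t
RTc=R.from_quat(st['tcp_rot'],scalar_first=True)
print('cam in tool',RTc.inv().apply(o-st['eef_pos']),'cam axes in tool',(RTc.inv().as_matrix()@r.T)); print(RTc.as_matrix(),st['eef_pos'])
E
```

```text
stir (array([591.7, 214.5,   9.6]), np.float64(0.13940590536464015)) hook (array([578.3, 194.7,  60.6]), np.float64(1.3164590920562773))
[586.6 211.1  29. ] [581.5 197.4  29. ]
blue [ 485.9 -339.3    0. ] [ 482.5 -342.8    0. ] white [ 472.9 -124.4    0. ] [ 473.6 -115.2    0. ]
white [[ 553.4  -22.1]
 [ 573.5 -192.9]
 [ 402.5 -210.7]
 [ 384.7  -40.9]] [ 478.5 -116.7]
blue [[ 579.7 -267.7]
 [ 557.5 -437.9]
 [ 389.8 -417.2]
 [ 409.  -244.4]] [ 484.  -341.8]
white scene [[ 375.2  -62.1]
 [ 554.6  -28.6]
 [ 568.3 -197.8]
 [ 396.4 -222.5]] [ 473.6 -127.7]
blue scene [[ 403.7 -263.3]
 [ 577.2 -274.4]
 [ 556.8 -441.4]
 [ 387.8 -423.4]] [ 481.4 -350.6]
stir top [[633.2 214.4]
 [622.9 159.9]
 [519.7 180.1]
 [524.9 233.7]] [575.2 197. ]
stir top scene [[531.8 233.4]
 [629.4 214. ]
 [626.4 160. ]
 [520.6 176.7]] [577.1 196. ]
cam in tool [   0.2  -83.1 -128.1] cam axes in tool [[ 1.  -0.   0. ]
 [ 0.   0.9  0.3]
 [-0.  -0.3  0.9]]
[[ 0.3  0.9 -0. ]
 [ 0.9 -0.3 -0. ]
 [-0.  -0.  -1. ]] [223.7 636.8 245.3]
```

```bash
python3 - <<'E'
from look import *
np.set_printoptions(precision=2,suppress=True)
S=vision.snapshot('scene')
for z,c in [(39,[(367,188),(432,208)])]:
    P=np.array([onz(S,(180+x/3.5,80+y/3.5),z)[:2] for x,y in c]); d=P[1]-P[0]; print(P,P.mean(0),np.degrees(np.arctan2(d[1],d[0])),np.linalg.norm(d))
st=env.read_state(); M=R.from_quat(st['tcp_rot'],scalar_first=True).as_matrix(); print(M)
def rel(p,yaw):
    x=np.array([np.cos(yaw),np.sin(yaw),0]); z=np.array([0,0,-1.]); N=np.c_[x,np.cross(z,x),z]
    return M.T@(np.array(p)-st['eef_pos']), R.from_matrix(M.T@N).as_rotvec()
for a in (-20,0,20,160,70.6): print(a,rel([576,197,230],np.radians(a)))
E
```

```text
[[560.24 215.66]
 [589.63 167.58]] [574.94 191.62] -58.56810279645967 56.349167059822726
[[ 0.33  0.94 -0.  ]
 [ 0.94 -0.33 -0.  ]
 [-0.   -0.   -1.  ]]
-20 (array([-298.18,  478.18,   15.29]), array([0.  , 0.  , 1.58]))
0 (array([-298.18,  478.18,   15.29]), array([-0.  ,  0.  ,  1.23]))
20 (array([-298.18,  478.18,   15.29]), array([-0.  ,  0.  ,  0.88]))
160 (array([-298.18,  478.18,   15.29]), array([-0.  ,  0.  , -1.56]))
70.6 (array([-298.18,  478.18,   15.29]), array([-0.,  0.,  0.]))
```

Request:
drive_tool(
  series=[
    [[-0.022, 0.035, 0, 0, 0, 0.08, -1], [-0.044, 0.07, 0, 0, 0, 0.16, -1], [-0.066, 0.105, 0.003, 0, 0, 0.24, -1], [-0.088, 0.14, 0.005, 0, 0, 0.32, -1], [-0.11, 0.175, 0.006, 0, 0, 0.4, -1], [-0.132, 0.21, 0.007, 0, 0, 0.48, -1], [-0.154, 0.245, 0.008, 0, 0, 0.56, -1], [-0.176, 0.28, 0.009, 0, 0, 0.64, -1], [-0.198, 0.315, 0.01, 0, 0, 0.72, -1], [-0.22, 0.35, 0.011, 0, 0, 0.8, -1], [-0.242, 0.385, 0.012, 0, 0, 0.86, -1], [-0.264, 0.42, 0.013, 0, 0, 0.9, -1]],
  ],
)

```text
clock: 2.55
eef_pos: [533.4, 246.8, 232.6]
tcp_rot: [-0.0, 0.986, 0.164, 0.0]
force: [1.2, 1.0, 0.3]
opening: 0.998
```

Request:
drive_tool(
  series=[
    [[0.012, 0.03, 0, 0, 0, 0, -1], [0.0245, 0.06, 0, 0, 0, 0, -1], [0.0245, 0.06, 0, 0, 0, 0, -1], [0.0245, 0.06, 0, 0, 0, 0, -1]],
  ],
)

```text
clock: 2.88
eef_pos: [576.3, 197.8, 232.3]
tcp_rot: [0.0, 0.986, 0.164, 0.0]
force: [0.9, 0.7, 0.0]
opening: 1.002
```

```bash
python3 - <<'E'
from look import *
W=grab('wrist','w1'); print(env.read_state()['eef_pos'],env.read_state()['joints'])
for q in ['hook_center','stirrup_center']:
  print(q,[(d['point'],round(d['p'],2)) for d in vision.mark_of(q,W)],[d['rect'] for d in vision.look_for(q,W)])
E
```

```text
[575.38683592 199.41609671 232.18093762] [-0.78522039  0.35164889  0.43992069  1.79281172 -0.17145301  1.03502056
  0.05080372]
hook_center [([322.0, 169.2], 0.93)] [[313.2, 137.8, 337.4, 203.2]]
stirrup_center [] [[0.0, 8.3, 174.1, 207.1], [343.6, 0.7, 456.4, 70.0], [255.3, 104.8, 393.7, 221.7]]
```

View pics/w1.png

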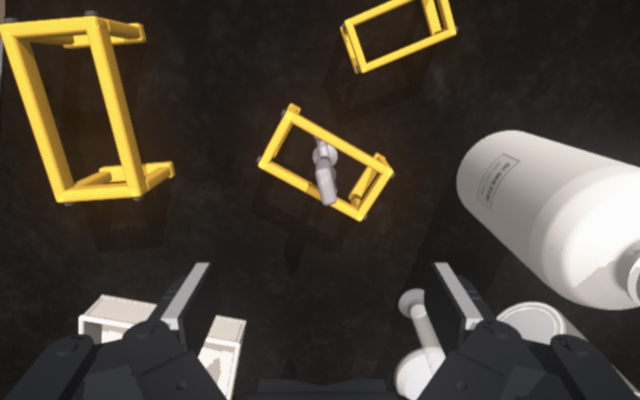

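```bash
python3 - <<'E'
import cv2
a=cv2.imread('pics/w1.png');cv2.imwrite('pics/w1c.png',cv2.resize(a[90:230,240:410],None,fx=4.3,fy=4.3,interpolation=cv2.INTER_CUBIC))
E
```

```text
(no output)
```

View pics/w1c.png

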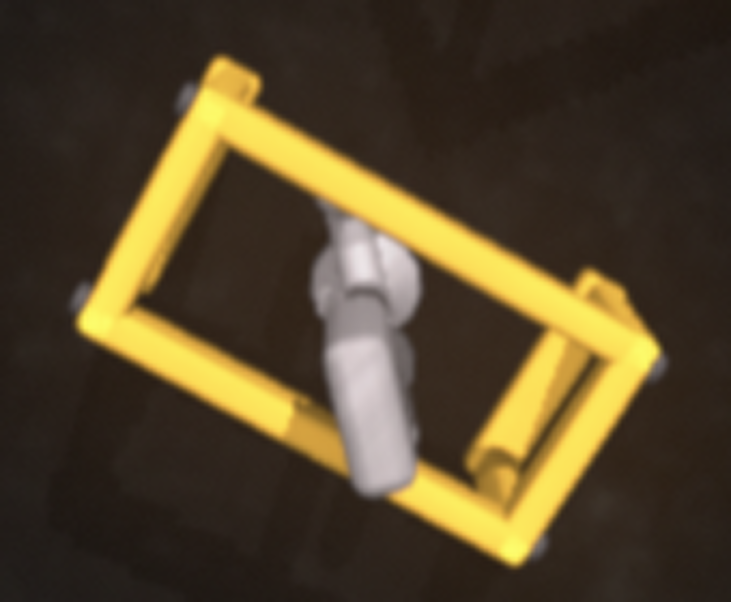

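```bash
python3 - <<'E'
from look import *
np.set_printoptions(precision=1,suppress=True)
W=vision.snapshot('wrist'); S=vision.snapshot('scene');T=vision.snapshot('top')
g=lambda p:(240+p[0]/4.3,90+p[1]/4.3)
C=np.array([onz(W,g(p),58)[:2] for p in [(205,92),(660,352),(516,567),(78,328)]]); 
print('stir',C,C.mean(0)); 
for a,b in((0,1),(3,2),(0,3),(1,2)):
    d=C[b]-C[a]; print(np.linalg.norm(d),np.degrees(np.arctan2(d[1],d[0])))
P=np.array([onz(W,g(p),108.5)[:2] for p in [(327,350),(390,338),(415,478),(355,493)]]); print('tab',P,P.mean(0))
for a,b in((0,1),(3,2),(0,3),(1,2)):
    d=P[b]-P[a]; print(np.linalg.norm(d),np.degrees(np.arctan2(d[1],d[0])))
print('foot',onz(W,g((367,278)),3)); print('hookc',onz(W,(322,169.2),54))
# bottle in scene/top
print('bottle base',onz(S,(338,112),0)); 
for n,s in(('S',S),('T',T)): print(n,proj(s,[[C.mean(0)[0],C.mean(0)[1],58]]))
m=vision.trace('hook_center',W); M=m[0]['mask']; v,u=np.nonzero(M); print(len(v),m[0]['rect'])
im=W['pixels'].copy(); im[M]=(255,0,0); cv2.imwrite('pics/w1m.png',cv2.resize(im[90:230,240:410,::-1],None,fx=4.3,fy=4.3,interpolation=cv2.INTER_NEAREST))
E
```

```text
stir [[531.8 240.1]
 [634.2 221. ]
 [623.7 167.4]
 [521.6 187.2]] [577.8 203.9]
104.13417116457181 -10.529000520384603
103.96579673607086 -10.986505606314836
53.80349602439125 -100.87623762564847
54.63493041338119 -101.0510089750833
tab [[566.6 212.7]
 [575.9 218.1]
 [588.4 196. ]
 [579.5 190. ]] [577.6 204.2]
10.792599063432863 30.30882476764136
10.747413266633762 34.11371643857563
26.151948280358255 -60.38653444891327
25.439766253193607 -60.561138379636766
foot [577.8 204.4   3. ]
hookc [575.  201.9  54. ]
bottle base [761.9 237.4   0. ]
S [[292.3 128.6]]
T [[244.6 164.6]]
1207 [312.1, 142.6, 337.7, 212.0]
```

```bash
python3 - <<'E'
from look import *
W=vision.snapshot('wrist'); S=vision.snapshot('scene')
out=[]
for ang in (-60,-66,-72):
    a=np.radians(ang); x=np.array([np.cos(a),np.sin(a),0]); y=np.array([-x[1],x[0],0]); o=np.array([577.7,204.2,0])
    row=[]
    for s,(v0,v1,u0,u1),f in ((W,(120,230,270,380),5),(S,(100,165,260,325),8.46)):
        f=550/(u1-u0)
        im=cv2.resize(s['pixels'][v0:v1,u0:u1,::-1],(550,550),interpolation=cv2.INTER_CUBIC)
        def pj(P): 
            q=proj(s,P); return (np.c_[(q[:,0]+.5-u0)*f,(q[:,1]+.5-v0)*f]).round().astype(int)
        for z in (73.5,108.5):
            P=np.array([o+sx*15*x+sy*6*y+[0,0,z] for sx,sy in((1,1),(1,-1),(-1,-1),(-1,1))])
            cv2.polylines(im,[pj(P)],True,(0,255,0) if z>100 else (255,0,255),1)
        for sx in(1,-1):
            cv2.circle(im,tuple(pj(np.array([o+sx*29*x+[0,0,39]]))[0].tolist()),4,(0,0,255),1)
        t=np.linspace(0,6.28,30); cv2.polylines(im,[pj(np.array([o+[13*np.cos(k),13*np.sin(k),0] for k in t]))],True,(255,255,0),1)
        row.append(cv2.resize(im,(400,400)))
    cv2.imwrite(f'pics/fit{-ang}.png',np.hstack(row))
E
```

```text
(no output)
```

View pics/fit60.png

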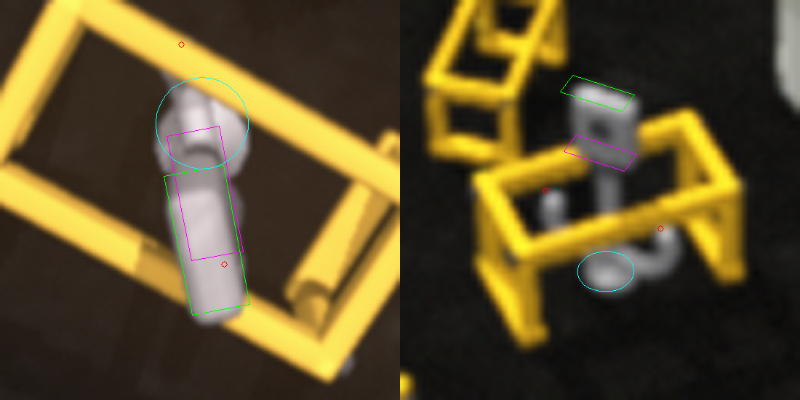

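View pics/fit72.png

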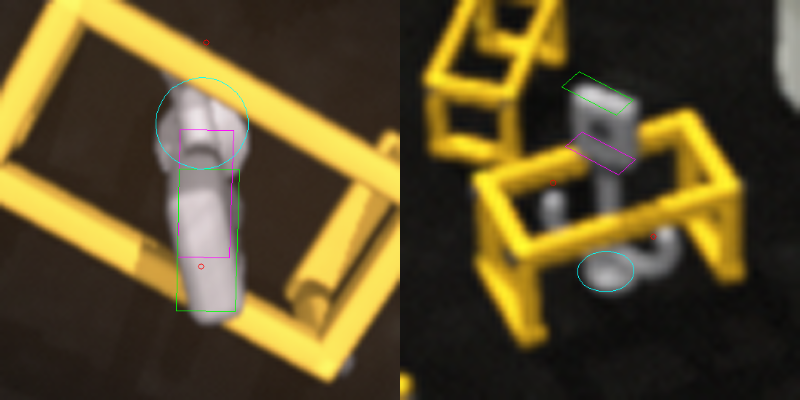

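Request:
drive_tool(
  series=[
    [[0.0025, -0.0025, 0.0, 0, 0, -0.1, -1], [0.0025, -0.0025, 0.02, 0, 0, -0.195, -1], [0.0025, -0.0025, 0.05, 0, 0, -0.195, -1], [0.0025, -0.0025, 0.08, 0, 0, -0.195, -1], [0.0025, -0.0025, 0.1, 0, 0, -0.195, -1], [0.0025, -0.0025, 0.1, 0, 0, -0.195, -1]],
  ],
)

```text
clock: 3.93
eef_pos: [574.6, 202.3, 128.4]
tcp_rot: [0.001, 0.965, 0.261, -0.003]
force: [-0.2, -1.1, -0.3]
opening: 1.002
```

```bash
python3 - <<'E'
from look import *
W=grab('wrist','w2');S=grab('scene','s2'); st=env.read_state();print(st['eef_pos'],st['tcp_rot'],st['force'])
b=cv2.imread('pics/s2.png')[80:180,240:360]; a=cv2.imread('pics/w2.png')
cv2.imwrite('pics/c2.png',np.hstack([cv2.resize(a,None,fx=.625,fy=.625),cv2.resize(b,(400,250))][:1]+[cv2.resize(b,(300,250))]))
E
```

```text
[576.77853886 202.88502765 132.48274762] [ 2.33605561e-04  9.65376965e-01  2.60858330e-01 -4.39823042e-04] [-0.19095407  0.24399088  0.87831292]
```

View pics/c2.png

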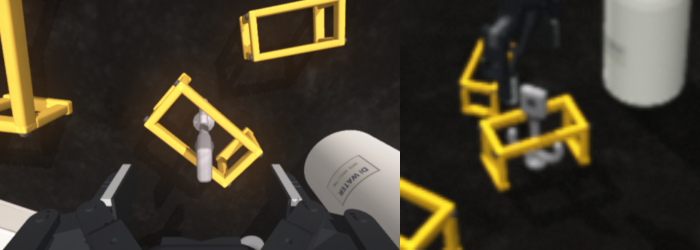

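```bash
python3 - <<'E'
from look import *
a=cv2.imread('pics/w2.png');cv2.imwrite('pics/w2c.png',cv2.resize(a[110:310,220:430],None,fx=2.9,fy=2.9,interpolation=cv2.INTER_CUBIC))
W=vision.snapshot('wrist'); st=env.read_state()
for uv in [(327,247),(327,289),(327,268)]: 
    p=onz(W,uv,108.5);print(p, R.from_quat(st['tcp_rot'],scalar_first=True).inv().apply(p-st['eef_pos']))
E
```

```text
[576.93343632 208.03495068 108.5       ] [ 2.06327105 -4.50192355 24.94855302]
[588.57811865 188.28010649 108.5       ] [ 2.17418515 18.42928129 24.95475143]
[582.63169939 198.36802325 108.5       ] [ 2.11754627  6.71933899 24.95158618]
```

View pics/w2c.png

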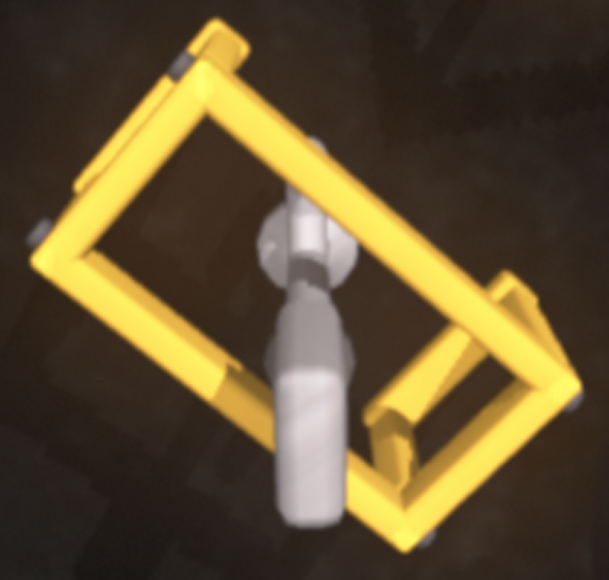

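Request:
drive_tool(
  newtons=40,
  series=[
    [[0.002, 0.003, 0.015, 0, 0, 0, -1], [0.002, 0.003, 0.03, 0, 0, 0, -1], [0.002, 0.003, 0.042, 0, 0, 0, -1], [0.002, 0.003, 0.042, 0, 0, 0, -0.3], [0.002, 0.003, 0.042, 0, 0, 0, 0.2], [0.002, 0.003, 0.042, 0, 0, 0, 0.5], [0.002, 0.003, 0.042, 0, 0, 0, 0.7], [0.002, 0.003, 0.042, 0, 0, 0, 1], [0.002, 0.003, 0.042, 0, 0, 0, 1], [0.002, 0.003, 0.042, 0, 0, 0, 1], [0.002, 0.003, 0.042, 0, 0, 0, 1], [0.002, 0.003, 0.042, 0, 0, 0, 1]],
  ],
)

```text
clock: 5.08
eef_pos: [580.4, 201.5, 90.8]
tcp_rot: [-0.0, 0.965, 0.261, 0.0]
force: [-0.7, -0.7, 6.4]
opening: 0.133
```

```bash
python3 - <<'E'
from look import *
W=grab('wrist','w3');S=grab('scene','s3'); st=env.read_state();print(st['eef_pos'],st['tcp_rot'],st['force'],st['opening'])
b=cv2.imread('pics/s3.png')[80:180,240:360]; a=cv2.imread('pics/w3.png')
cv2.imwrite('pics/c3.png',np.hstack([cv2.resize(a,(480,300)),cv2.resize(b,(320,300))]))
E
```

```text
[580.38718205 201.56451023  90.8311274 ] [-9.79618111e-05  9.65365495e-01  2.60900911e-01  4.07641222e-04] [-1.45850922 -0.6375504   6.61636176] 0.13377033699738505
```

View pics/c3.png

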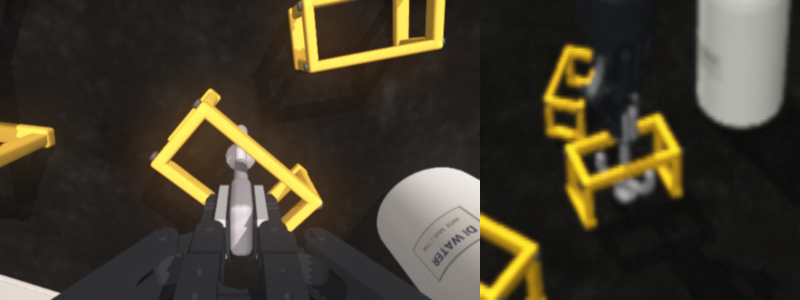

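Request:
drive_tool(
  newtons=60,
  series=[
    [[0, 0, -0.0035, 0, 0, 0, 1], [0, 0, -0.0035, 0, 0, 0, 1], [0, 0, -0.0035, 0, 0, -0.1, 1], [0, 0, -0.0035, 0, 0, -0.2, 1], [0, 0, -0.0035, 0, 0, -0.3, 1], [0, 0, -0.0035, 0, 0, -0.4, 1], [0, 0, -0.0035, 0, 0, -0.5, 1], [0, 0, -0.0035, 0, 0, -0.6, 1], [0, 0, -0.0035, 0, 0, -0.7, 1], [0, 0, -0.0035, 0, 0, -0.8, 1], [0, 0, -0.0035, 0, 0, -0.865, 1], [0, 0, -0.0035, 0, 0, -0.865, 1]],
  ],
)

```text
clock: 6.18
eef_pos: [579.9, 201.2, 93.7]
tcp_rot: [-0.0, 0.766, 0.643, -0.0]
force: [-0.2, -0.1, -1.3]
opening: 0.134
```

```bash
python3 - <<'E'
from look import *
W=grab('wrist','w4');S=grab('scene','s4'); st=env.read_state();print(st['eef_pos'],st['tcp_rot'],st['force'],st['opening'])
b=cv2.imread('pics/s4.png')[80:180,240:360]; a=cv2.imread('pics/w4.png')[60:360,140:520]
cv2.imwrite('pics/c4.png',np.hstack([cv2.resize(a,(456,360)),cv2.resize(b,(340,360))]))
E
```

```text
[579.93717885 201.23661408  93.70182842] [-8.17876637e-05  7.68005872e-01  6.40442778e-01 -1.46877278e-04] [-0.02563092  0.46972374 -2.14453595] 0.12838462771854892
```

View pics/c4.png

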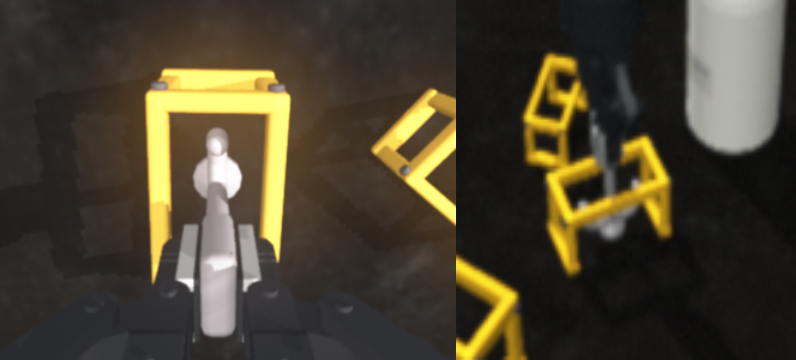

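The hook's horns now line up with the slot, and its stem at column 217 sits centred between the rails at 148 and 290. Next I lift it out.

Request:
drive_tool(
  series=[
    [[0, 0, -0.006, 0, 0, 0, 1], [0, 0, -0.012, 0, 0, 0, 1], [0, 0, -0.02, 0, 0, 0, 1], [0, 0, -0.03, 0, 0, 0, 1], [0, 0, -0.04, 0, 0, 0, 1], [0, 0, -0.05, 0, 0, 0, 1], [0, 0, -0.065, 0, 0, 0, 1], [0, 0, -0.08, 0, 0, 0, 1], [0, 0, -0.1, 0, 0, 0, 1], [0, 0, -0.12, 0, 0, 0, 1], [0, 0, -0.12, 0, 0, 0, 1], [0, 0, -0.12, 0, 0, 0, 1]],
  ],
)

```text
clock: 7.28
eef_pos: [580.5, 201.6, 215.5]
tcp_rot: [0.0, 0.767, 0.641, 0.001]
force: [0.8, -0.4, -1.5]
opening: 0.133
```

```bash
python3 - <<'E'
from look import *
W=grab('wrist','w5');S=grab('scene','s5'); st=env.read_state();print(st['eef_pos'],st['tcp_rot'],st['force'],st['opening'],st['joints'])
b=cv2.imread('pics/s5.png')[60:200,220:400]; a=cv2.imread('pics/w5.png')
cv2.imwrite('pics/c5.png',np.hstack([cv2.resize(a,(440,300)),cv2.resize(b,(360,300))]))
M=R.from_quat(st['tcp_rot'],scalar_first=True)
print(M.inv().apply(np.array([482,-345,214])-st['eef_pos']))
E
```

```text
[579.6526671  201.34422953 213.55891637] [-8.15309959e-05  7.67095874e-01  6.41532432e-01 -2.29998035e-04] [-0.20910554  0.11271062 -2.21656377] 0.13265548098557414 [-0.55423951  0.35785477  0.14580473  1.78660993 -0.06047471  1.00193206
  1.00806491]
[-5.55002606e+02  5.19907792e-01 -3.03521873e-01]
```

View pics/c5.png

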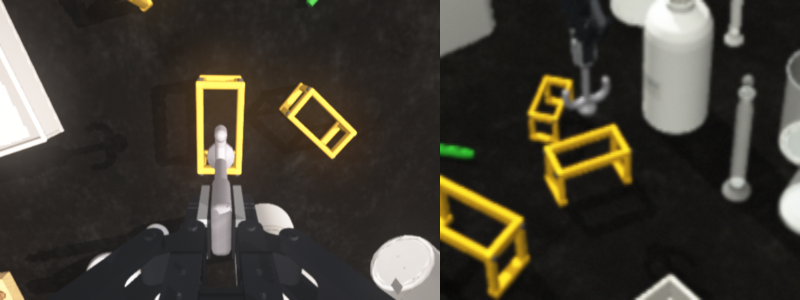

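Request:
drive_tool(
  series=[
    [[-0.02, 0, 0, 0, 0, 0, 1], [-0.055, 0, 0, 0, 0, 0, 1], [-0.095, 0, 0, 0, 0, 0, 1], [-0.135, 0, 0, 0, 0, 0, 1], [-0.175, 0, 0, 0, 0, 0, 1], [-0.215, 0, 0, 0, 0, 0, 1], [-0.255, 0, 0, 0, 0, 0, 1], [-0.295, 0, 0, 0, 0, 0, 1], [-0.335, 0, 0, 0, 0, 0, 1], [-0.375, 0, 0, 0, 0, 0, 1], [-0.415, 0, 0, 0, 0, 0, 1], [-0.45, 0, 0, 0, 0, 0, 1]],
  ],
)

```text
clock: 8.38
eef_pos: [498.9, -243.9, 213.2]
tcp_rot: [-0.0, 0.767, 0.641, -0.001]
force: [0.7, -0.1, -1.7]
opening: 0.127
```

Request:
drive_tool(
  series=[
    [[-0.035, 0, 0, 0, 0, 0, 1], [-0.07, 0, 0, 0, 0, 0, 1], [-0.095, 0, 0, 0, 0, 0, 1], [-0.105, 0, 0.01, 0, 0, 0, 1], [-0.105, 0, 0.03, 0, 0, 0, 1], [-0.105, 0, 0.06, 0, 0, 0, 1], [-0.105, 0, 0.08, 0, 0, 0, 1], [-0.105, 0, 0.095, 0, 0, 0, 1], [-0.105, 0, 0.105, 0, 0, 0, 1], [-0.105, 0, 0.105, 0, 0, 0, 1], [-0.105, 0, 0.105, 0, 0, 0, 1]],
  ],
)

```text
clock: 9.3
eef_pos: [481.6, -344.5, 108.5]
tcp_rot: [-0.001, 0.767, 0.642, -0.0]
force: [0.1, -0.5, -2.2]
opening: 0.124
```

```bash
python3 - <<'E'
from look import *
T=grab('top','t6');S=grab('scene','s6'); st=env.read_state();print(st['eef_pos'],st['tcp_rot'],st['force'],st['opening'],st['joints'])
b=cv2.imread('pics/s6.png')[200:380,300:500]; a=cv2.imread('pics/t6.png')[120:260,180:480]
cv2.imwrite('pics/c6.png',np.hstack([cv2.resize(a,(440,300)),cv2.resize(b,(360,300))]))
E
```

```text
[ 482.27292545 -344.9951287   109.64216252] [4.86184931e-04 7.67081677e-01 6.41549245e-01 1.76458864e-04] [ 0.02549298 -0.05167228 -1.61465411] 0.13268702652682973 [ 0.23944113  0.46852279  0.34983521  1.92491836 -0.22099633  0.78411824
  2.10476289]
```

View pics/c6.png

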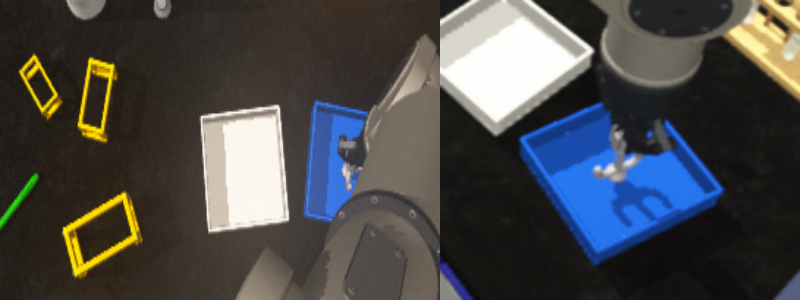

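Request:
drive_tool(
  series=[
    [[0, 0, 0.006, 0, 0, 0, 1], [0, 0, 0.011, 0, 0, 0, 1], [0, 0, 0.014, 0, 0, 0, 1], [0, 0, 0.0145, 0, 0, 0, 1], [0, 0, 0.0145, 0, 0, 0, 1]],
  ],
)

```text
clock: 9.82
eef_pos: [482.3, -345.1, 94.9]
tcp_rot: [0.001, 0.767, 0.641, 0.0]
force: [-1.1, 0.5, 8.2]
opening: 0.133
```

Contact shows 8 N on the floor. I'll release and rise.

Request:
drive_tool(
  series=[
    [[0, 0, 0.0145, 0, 0, 0, 0.6], [0, 0, 0.0145, 0, 0, 0, 0.3], [0, 0, 0.0145, 0, 0, 0, 0], [0, 0, 0.0145, 0, 0, 0, -0.4], [0, 0, 0.0145, 0, 0, 0, -0.4], [0, 0, 0.0145, 0, 0, 0, -0.4], [0, 0, -0.005, 0, 0, 0, -0.4], [0, 0, -0.03, 0, 0, 0, -0.6], [0, 0, -0.06, 0, 0, 0, -0.8], [0, 0, -0.09, 0, 0, 0, -1], [0, 0, -0.12, 0, 0, 0, -1], [0, 0, -0.12, 0, 0, 0, -1]],
  ],
)

```text
clock: 10.82
eef_pos: [483.6, -346.4, 220.0]
tcp_rot: [0.003, 0.767, 0.641, 0.002]
force: [1.5, -0.4, -0.3]
opening: 1.005
```

```bash
python3 - <<'E'
from look import *
T=grab('top','t7');W=grab('wrist','w7');S=grab('scene','s7'); st=env.read_state();print(st['eef_pos'],st['tcp_rot'],st['force'],st['opening'],st['joints'])
b=cv2.imread('pics/s7.png')[60:380,200:500]; a=cv2.imread('pics/w7.png')
cv2.imwrite('pics/c7.png',np.hstack([cv2.resize(a,(400,300)),cv2.resize(b,(320,300))]))
a=cv2.imread('pics/t7.png')[130:200,190:290]; cv2.imwrite('pics/t7c.png',cv2.resize(a,(700,490),interpolation=cv2.INTER_CUBIC))
E
```

```text
[ 481.75719624 -344.60326184  214.25520873] [8.33805483e-05 7.67047379e-01 6.41590438e-01 1.42762190e-04] [ 0.07832455  0.14932478 -0.15074028] 1.0009349966229701 [ 0.19478312  0.33772975  0.3966651   1.84656843 -0.15429714  0.98703513
  2.04977355]
```

View pics/c7.png

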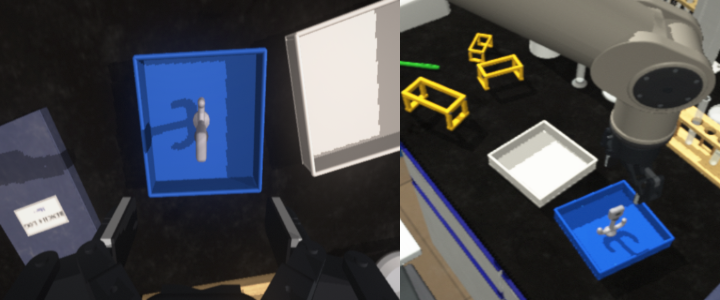

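View pics/t7c.png

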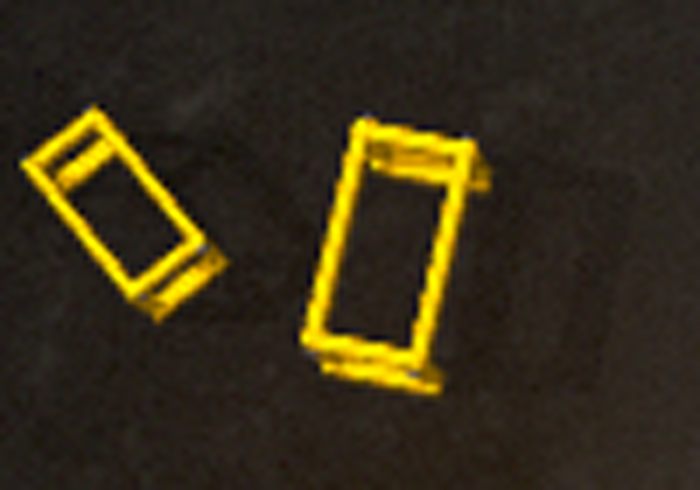

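The hook stands in the middle of the blue bin, at about (203,130) in the left panel. The stirrup is unmoved at around (245,165) in the top view.

Request:
drive_tool(
  series=[
    [[0.04, 0, 0, 0, 0, 0, -1], [0.08, 0, 0, 0, 0, 0, -1], [0.12, 0, 0, 0, 0, 0, -1], [0.16, 0, 0, 0, 0, 0, -1], [0.2, 0, 0, 0, 0, 0, -1], [0.24, 0, 0, 0, 0, 0, -1], [0.28, 0, 0, 0, 0, 0, -1], [0.32, 0, 0, 0, 0, 0, -1], [0.36, 0, 0, 0, 0, 0, -1], [0.4, 0, 0, 0, 0, 0, -1], [0.44, 0, 0, 0, 0, 0, -1], [0.48, 0, 0, 0, 0, 0, -1]],
  ],
)

```text
clock: 11.97
eef_pos: [566.1, 129.5, 212.9]
tcp_rot: [-0.0, 0.767, 0.642, -0.001]
force: [1.5, -0.8, -0.2]
opening: 1.0
```

Request:
drive_tool(
  series=[
    [[0.03, 0, 0, 0, 0, 0, -1], [0.06, 0, 0.02, 0, 0, 0, -1], [0.074, 0, 0.05, 0, 0, 0, -1], [0.074, 0, 0.07, 0, 0, 0, -1], [0.074, 0, 0.07, 0, 0, 0, -1], [0.074, 0, 0.07, 0, 0, 0, -1]],
  ],
)

```text
clock: 12.47
eef_pos: [578.8, 199.6, 142.7]
tcp_rot: [-0.0, 0.767, 0.641, -0.002]
force: [0.6, -1.1, 0.8]
opening: 1.0
```

```bash
python3 - <<'E'
from look import *
W=grab('wrist','w8'); st=env.read_state();print(st['eef_pos'],st['tcp_rot'],st['force'],st['opening'],st['joints'])
a=cv2.imread('pics/w8.png'); cv2.imwrite('pics/w8c.png',a[100:400,170:490] if 0 else cv2.resize(a[100:400,170:490],None,fx=2,fy=2))
E
```

```text
[579.77172148 199.57146028 144.20790327] [-9.56303953e-06  7.67406355e-01  6.41160651e-01 -7.11099559e-04] [ 0.41919379 -0.30057263 -0.52398918] 0.997090671238427 [-0.54853602  0.43517932  0.14380338  1.84445534 -0.0787171   0.86881595
  1.02501762]
```

View pics/w8c.png

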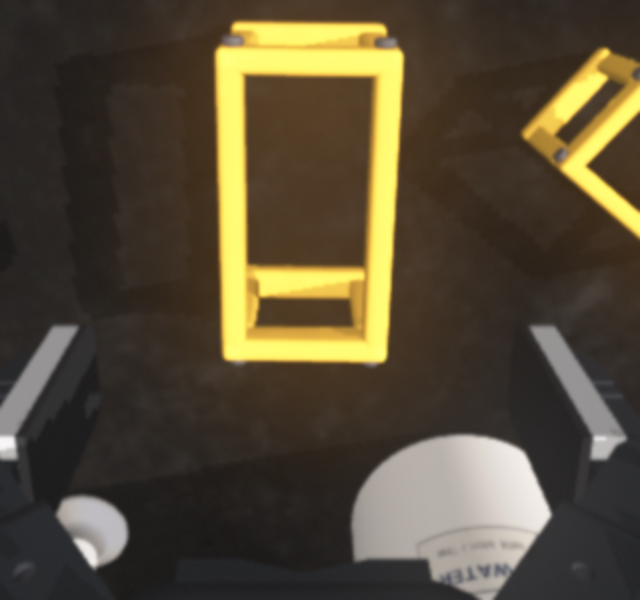

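```bash
python3 - <<'E'
from look import *
np.set_printoptions(precision=1,suppress=True)
W=vision.snapshot('wrist'); st=env.read_state(); M=R.from_quat(st['tcp_rot'],scalar_first=True)
C=np.array([onz(W,(170+u/2,100+v/2),58) for u,v in [(217,48),(404,48),(387,362),(223,362)]])
L=M.inv().apply(C-st['eef_pos']); print(C,C.mean(0)); print(L,L.mean(0),st['eef_pos'])
e=L[[3,2]].mean(0)-L[[0,1]].mean(0); print(np.degrees(np.arctan2(-e[0],e[1])))
for a,b in((0,1),(3,2),(0,3),(1,2)): print(np.linalg.norm(L[a]-L[b]))
E
```

```text
[[523.4 184.3  58. ]
 [533.2 238.6  58. ]
 [638.1 218.6  58. ]
 [628.1 163.3  58. ]] [580.7 201.2  58. ]
[[-25.2 -53.3  87.1]
 [ 30.  -53.3  87.1]
 [ 29.   53.5  87.1]
 [-27.2  53.5  87.1]] [ 1.6  0.1 87.1] [580.3 199.7 145.1]
0.8075662457261623
55.180319331343554
56.196253520218306
106.78079220884074
106.75649216686877
```

Request:
drive_tool(
  newtons=40,
  series=[
    [[0.0015, 0, 0.02, 0, 0, 0.014, -1], [0.0015, 0, 0.045, 0, 0, 0.014, -1], [0.0015, 0, 0.065, 0, 0, 0.014, -1], [0.0015, 0, 0.08, 0, 0, 0.014, -1], [0.0015, 0, 0.093, 0, 0, 0.014, -1], [0.0015, 0, 0.104, 0, 0, 0.014, -1], [0.0015, 0, 0.104, 0, 0, 0.014, -0.7], [0.0015, 0, 0.104, 0, 0, 0.014, -0.4], [0.0015, 0, 0.104, 0, 0, 0.014, 0], [0.0015, 0, 0.104, 0, 0, 0.014, 0.5], [0.0015, 0, 0.104, 0, 0, 0.014, 1], [0.0015, 0, 0.104, 0, 0, 0.014, 1]],
  ],
)

```text
clock: 13.57
eef_pos: [580.7, 202.1, 41.4]
tcp_rot: [0.0, 0.772, 0.636, 0.001]
force: [-1.2, -1.3, 8.1]
opening: 0.646
```

```bash
python3 - <<'E'
from look import *
W=grab('wrist','w9');S=grab('scene','s9'); st=env.read_state();print(st['eef_pos'],st['tcp_rot'],st['force'],st['opening'])
b=cv2.imread('pics/s9.png')[80:180,240:360]; a=cv2.imread('pics/w9.png')
cv2.imwrite('pics/c9.png',np.hstack([cv2.resize(a,(440,300)),cv2.resize(b,(340,300))]))
E
```

```text
[580.7188997  202.07601937  41.37418968] [2.22148473e-04 7.71604600e-01 6.36102011e-01 7.24036984e-04] [-1.80415184 -1.14559043  7.93595853] 0.6497001396628818
```

View pics/c9.png

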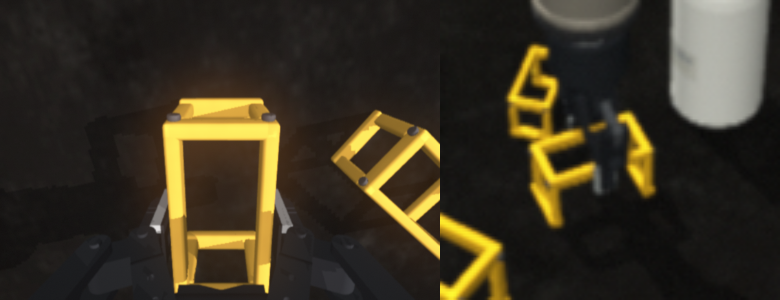

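Request:
drive_tool(
  newtons=60,
  series=[
    [[0, 0, 0, 0, 0, 0, 1], [0, 0, -0.01, 0, 0, 0, 1], [0, 0, -0.03, 0, 0, 0, 1], [0, 0, -0.06, 0, 0, 0, 1], [0, 0, -0.09, 0, 0, 0, 1], [0, 0, -0.11, 0, 0, 0, 1], [0, 0, -0.11, 0, 0, 0, 1]],
  ],
)

```text
clock: 14.25
eef_pos: [582.1, 202.6, 155.6]
tcp_rot: [0.001, 0.772, 0.636, 0.003]
force: [1.1, 0.3, -2.2]
opening: 0.647
```

```bash
python3 - <<'E'
from look import *
W=grab('wrist','w10');S=grab('scene','s10'); st=env.read_state();print(st['eef_pos'],st['tcp_rot'],st['force'],st['opening'])
b=cv2.imread('pics/s10.png')[50:210,220:412]; a=cv2.imread('pics/w10.png')
cv2.imwrite('pics/c10.png',np.hstack([cv2.resize(a,(440,300)),cv2.resize(b,(340,300))]))
E
```

```text
[580.29919061 202.10992587 151.43273677] [1.47079792e-04 7.71552041e-01 6.36165607e-01 8.64235421e-04] [-0.95622112 -0.46345129 -2.53800655] 0.6452647536401318
```

View pics/c10.png

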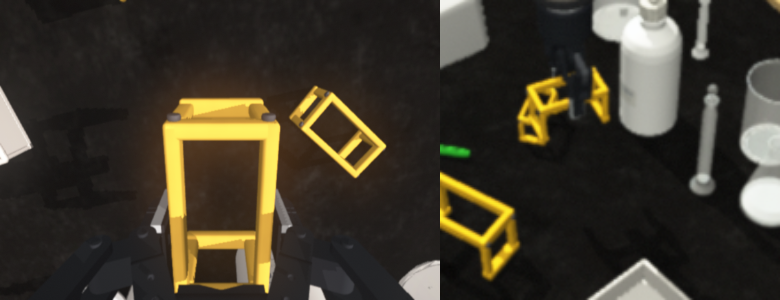

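The stirrup is held level and unchanged in the grip. I'll carry it over the white bin.

Request:
drive_tool(
  series=[
    [[-0.02, -0.002, 0, 0, 0, -0.02, 1], [-0.055, -0.007, 0, 0, 0, -0.05, 1], [-0.09, -0.011, 0, 0, 0, -0.08, 1], [-0.125, -0.015, 0, 0, 0, -0.11, 1], [-0.16, -0.02, 0, 0, 0, -0.14, 1], [-0.195, -0.024, 0, 0, 0, -0.17, 1], [-0.23, -0.028, 0, 0, 0, -0.2, 1], [-0.265, -0.032, 0, 0, 0, -0.23, 1], [-0.295, -0.036, 0, 0, 0, -0.26, 1], [-0.32, -0.039, 0, 0, 0, -0.28, 1], [-0.337, -0.041, 0, 0, 0, -0.3, 1], [-0.337, -0.041, 0, 0, 0, -0.3, 1]],
  ],
)

```text
clock: 15.35
eef_pos: [473.4, -124.6, 149.4]
tcp_rot: [-0.001, 0.669, 0.743, -0.001]
force: [0.4, -0.1, -2.7]
opening: 0.647
```

```bash
python3 - <<'E'
from look import *
W=grab('wrist','w11');S=grab('scene','s11');T=grab('top','t11'); st=env.read_state();print(st['eef_pos'],st['tcp_rot'],st['force'],st['opening'],st['joints'])
b=cv2.imread('pics/s11.png')[120:320,240:480]; a=cv2.imread('pics/w11.png')
cv2.imwrite('pics/c11.png',np.hstack([cv2.resize(a,(440,300)),cv2.resize(b,(340,300))]))
E
```

```text
[ 475.25803554 -120.61618585  149.65731668] [-5.58600725e-04  6.67994207e-01  7.44166193e-01 -3.25033512e-04] [-0.2100078  -0.62051211 -2.28536886] 0.6425998422750006 [-0.06163682  0.24707088  0.20560939  2.11321148 -0.07055072  0.78884814
  1.86628821]
```

View pics/c11.png

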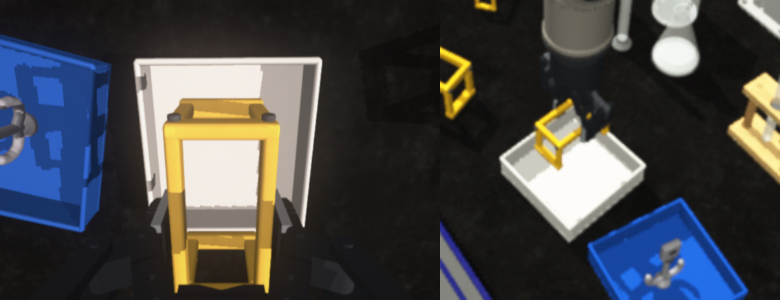

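```bash
python3 - <<'E'
from look import *
W=vision.snapshot('wrist'); st=env.read_state(); M=R.from_quat(st['tcp_rot'],scalar_first=True)
for p in [(196,80),(468,77),(218,269)]:
    P=onz(W,p,40); print(P,M.inv().apply(P-st['eef_pos']))
E
```

```text
[ 407.28267574 -207.02767752   40.        ] [-78.89059817 -77.10679971 109.81669038]
[387.09031129 -36.9798553   40.        ] [ 92.34418631 -78.73100919 109.87953578]
[ 541.90128236 -191.09977849   40.        ] [-77.66181853  58.44518043 109.682538  ]
```

Request:
drive_tool(
  series=[
    [[0.005, 0.005, 0.01, 0, 0, 0, 1], [0.006, 0.006, 0.03, 0, 0, 0, 1], [0.006, 0.006, 0.05, 0, 0, 0, 1], [0.006, 0.006, 0.07, 0, 0, 0, 1], [0.006, 0.006, 0.085, 0, 0, 0, 1], [0.006, 0.006, 0.096, 0, 0, 0, 1], [0.006, 0.006, 0.1, 0, 0, 0, 1], [0.006, 0.006, 0.102, 0, 0, 0, 1], [0.006, 0.006, 0.104, 0, 0, 0, 1], [0.006, 0.006, 0.1045, 0, 0, 0, 1], [0.006, 0.006, 0.1045, 0, 0, 0, 1], [0.006, 0.006, 0.1045, 0, 0, 0, 1]],
  ],
)

```text
clock: 16.55
eef_pos: [481.3, -114.5, 46.4]
tcp_rot: [0.0, 0.668, 0.744, 0.0]
force: [-0.1, -0.9, -2.8]
opening: 0.645
```

```bash
python3 - <<'E'
from look import *
W=grab('wrist','w12');S=grab('scene','s12'); st=env.read_state();print(st['eef_pos'],st['tcp_rot'],st['force'],st['opening'])
b=cv2.imread('pics/s12.png')[120:320,240:480]; a=cv2.imread('pics/w12.png')
cv2.imwrite('pics/c12.png',np.hstack([cv2.resize(a,(440,300)),cv2.resize(b,(340,300))]))
E
```

```text
[ 481.19574772 -114.51975683   46.28882856] [3.28595215e-04 6.67890206e-01 7.44259698e-01 2.59574864e-04] [ 1.14932153  0.28267105 -2.12658252] 0.6426371094671037
```

View pics/c12.png

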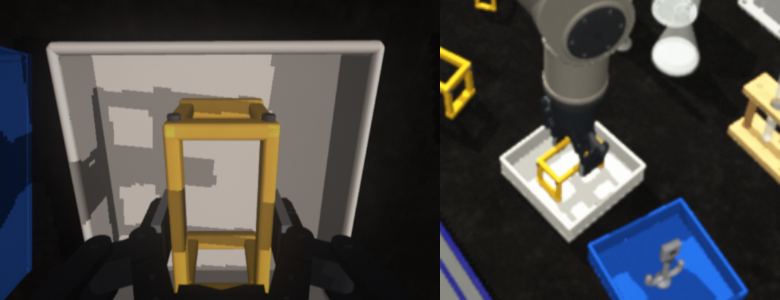

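Request:
drive_tool(
  series=[
    [[0, 0, 0.001, 0, 0, 0, 1], [0, 0, 0.002, 0, 0, 0, 1], [0, 0, 0.002, 0, 0, 0, 1]],
  ],
)

```text
clock: 16.9
eef_pos: [481.3, -114.6, 45.3]
tcp_rot: [0.0, 0.668, 0.744, 0.0]
force: [-12.3, 2.9, 38.0]
opening: 0.638
```

Request:
drive_tool(
  series=[
    [[0, 0, -0.0015, 0, 0, 0, 1], [0, 0, -0.0015, 0, 0, 0, 0], [0, 0, -0.0015, 0, 0, 0, -0.6], [0, 0, -0.0015, 0, 0, 0, -1], [0, 0, -0.0015, 0, 0, 0, -1], [0, 0, -0.0015, 0, 0, 0, -1], [0, 0, -0.01, 0, 0, 0, -1], [0, 0, -0.03, 0, 0, 0, -1], [0, 0, -0.06, 0, 0, 0, -1], [0, 0, -0.09, 0, 0, 0, -1], [0, 0, -0.13, 0, 0, 0, -1], [0, 0, -0.15, 0, 0, 0, -1]],
  ],
)

```text
clock: 17.9
eef_pos: [481.7, -114.9, 198.2]
tcp_rot: [0.001, 0.668, 0.744, 0.001]
force: [1.4, -0.3, 1.0]
opening: 1.002
```

Request:
drive_tool(
  series=[
    [[0, 0, -0.03, 0, 0, 0, -1], [0, 0, -0.06, 0, 0, 0, -1], [0, 0, -0.06, 0, 0, 0, -1], [0, 0, -0.06, 0, 0, 0, -1], [0, 0, -0.06, 0, 0, 0, -1]],
  ],
)

```text
clock: 18.32
eef_pos: [480.6, -114.4, 253.8]
tcp_rot: [0.0, 0.668, 0.744, 0.0]
force: [0.5, 0.6, -0.9]
opening: 0.996
```

```bash
python3 - <<'E'
from look import *
W=grab('wrist','w13');S=grab('scene','s13'); st=env.read_state();print(st['clock'],st['eef_pos'],st['force'],st['opening'])
b=cv2.imread('pics/s13.png')[120:360,240:480]; a=cv2.imread('pics/w13.png')
cv2.imwrite('pics/c13.png',np.hstack([cv2.resize(a,(480,300)),cv2.resize(b,(300,300))]))
M=R.from_quat(st['tcp_rot'],scalar_first=True)
for q in ['stirrup_center','hook_center','white_bin','blue_bin']:
    z={'s':33,'h':58}.get(q[0],0)
    for n,s in(('W',W),('S',S)): print(q,n,[(onz(s,d['point'],z)[:2].round(),round(d['p'],2)) for d in vision.mark_of(q,s)])
E
```

```text
18.4167 [ 480.29670171 -114.39709962  252.95727915] [ 0.643594   -0.04807668 -0.13784152] 1.0051066357024085
stirrup_center W []
stirrup_center S [(array([378., 189.]), 0.9), (array([ 476., -113.]), 0.69), (array([597., 315.]), 0.62)]
hook_center W []
hook_center S [(array([ 487., -346.]), 0.86)]
white_bin W [(array([ 482., -115.]), 0.58)]
white_bin S [(array([ 481., -118.]), 0.78)]
blue_bin W [(array([ 486., -341.]), 0.74)]
blue_bin S [(array([ 487., -340.]), 0.92), (array([490., -92.]), 0.3)]
```

View pics/c13.png

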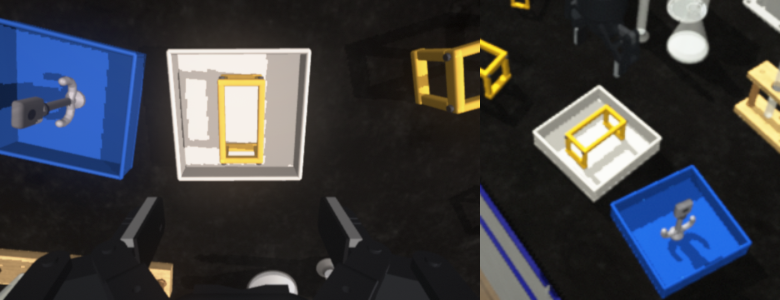

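The stirrup stands flat and central in the white bin at (242,120), and the hook stands in the blue bin at (60,105). The arm is clear of both, so I'll hand in.

```bash
python3 -c "
from station import env
print(env.close_job())"
```

```text
the job is handed in; nothing more can be done
None
```

The hook is standing in the blue bin and the stirrup stands upright and flat in the white bin. I handed the job in at about 18.4 s of the 64 s allowed, and no verdict was reported.

I gripped the hook's tab, raised it 3.5 mm and twisted it about 50° in line with the slot. I then lifted it straight out; the stirrup stayed where it stood, and the wrist force stayed within a few newtons.

**Last checks:**
- **Hook:** its centre is within about 6 mm of the blue bin's middle by the networks.
- **Stirrup:** it is within about 8 mm of the white bin's middle, standing flat.
- **Arm:** the gripper was open and clear, at 253 mm height, with no contact force.

**What disagreed:**
- **Hook angle:** the hook's angle to the stirrup measured about 50°, not the 60 to 77° stated. I worked from the pictures, and the slot alignment came out right.
- **Position estimates:** early estimates of the stirrup's position from different cameras differed by up to 7 mm. I re-measured with the wrist camera before each grasp.
- **Setting the stirrup down:** this gave a brief reading of 38 N at the wrist, through the gripped stirrup. I eased off 1.5 mm before opening the gripper.

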